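# Set out a tube blank in the spring jig and hold it on the mark

## Task

Take the bright square steel tube out of the yellow offcut bin and lay it lengthwise in the jig's channel, in front of the pusher while the slide is still home, and let go of it. Then slowly draw the spring-return slide out by its green handle until its white pointer lines up with the red mark, so that the pusher has brought the tube along and its end rests against the pusher; finish holding the handle there with the gripper, because the spring pulls the slide back if you let go. Leave the other offcuts in the bin and do not disturb the tools on the bench.

Things in the scene. Friction and masses are not known exactly. Their poses are not given: they have to be found in the camera images.
- tube: The part to take: a bright bare-steel square tube, 30 x 30 mm in section (3 mm walls), 90 mm long, 0.12 to 0.24 kg, the only square tube in the bin. Origin at its very centre; y runs along its length, z is up at the start.
- bin: Yellow open offcut bin, fixed, 270 (x) x 300 (y) x 45 mm high, walls and floor 5 mm thick; origin at the centre of its underside. The tube and four other offcuts lie on its floor, the tube flat and roughly along the bin's y.
- jig: Set-out jig fixed to the bench: a grey-painted steel plate 160 x 320 x 12 mm thick. Origin on the bench beneath it, plate from x -65 to +95 mm and y -160 to +160 mm; z up. The slide is pulled out along the jig's -y. The slide's block, handle and spring canister lie along x = +45 mm; the channel between two blue rails lies along x = -30 mm. All offsets below are in the jig's axes. The canister's top is 38 mm above the bench.
- channel (a point): Point on the channel's floor (12 mm above the bench), on its centre line, at the jig's y = 0; axes as the jig's. The channel is 38 mm wide between the rails, which rise 8 mm above its floor and are each 12 mm thick; they run from y -155 to +95 mm and the channel is open at the -y end. A tube lying in it has its centre 15 mm above this floor.
- pusher (a point): Centre of the front face of the dark steel pusher plate (34 mm wide, from 15 to 42 mm above the bench) that stands across the channel and moves with the slide; axes as the jig's, and the face looks along -y. At home it is at the jig's y = +85 mm. The centre of a tube resting against it is 45 mm from it along -y. A tube laid up to about 40 mm in front of it is picked up within every pull (the pull is 50 to 80 mm).
- handle (a point): Centre of the top of the slide's upright green handle, 85 mm above the bench; axes as the jig's. The handle is a block 34 mm (jig x) by 24 mm (jig y, the pull direction), standing 54 mm high on the slide and free on all sides, to be gripped from above. At home it is at the jig's x = +45, y = +115 mm.
- pointer (a point): Tip of the slide's white pointer, 31 mm above the bench, on the side of the slide away from the channel, at the same jig y as the handle's centre; axes as the jig's.
- mark: Small red marker, fixed on the jig's plate beside the pointer's path (its base 14 mm along y, its upright blade 4 mm thick along y and 20 mm high); origin at the centre of its underside, axes as the jig's. The pointer is on the mark when both have the same jig y; that is 50 to 80 mm of pull.
- slide (a joint): Pull of the slide in m: 0 at home, grows as it is drawn along the jig's -y, stop at 0.11. A spring returns it: about 4 N at home, growing 0.7 N per 10 mm (about 10 N at 80 mm). It does not latch.
- flat: Dark flat bar 40 x 85 x 10 mm in the bin, origin at its underside; leave in the bin.
- angle: Copper-brown angle iron 40 x 40 x 80 mm in the bin, origin at its underside; leave in the bin.
- coupling: Dark round pipe coupling, 48 mm across, 40 mm high, standing in the bin, origin at its underside; leave in the bin.
- washer: Brass washer, 34 mm across, 5 mm thick, flat near the middle of the bin, origin at its underside; leave in the bin.
- hammer: Hammer lying beyond the jig and bin; leave alone.
- square: Orange magnetic welding square, about 100 mm, beyond the jig and bin; leave alone.
- tape: Black and yellow tape measure, 70 mm, at the right side of the bench; leave alone.
- brush: Brush lying at the left side of the bench; leave alone.
Things that resemble listed ones, but are neither listed nor needed, are in the scene too. Several things have the shape of the tube; the one meant has the colours described above.

How it is judged:
By the outcome, as a careful person would: the job done as asked, in the order asked, and still so for the second after the job is handed in, while the arm keeps its last pose, push and grip.
It also fails if it takes over 64 s, if anything falls off the work surface, if the arm or the gripper's body presses on something with over 40 N, if the wrist force passes 120 N, or if a joint passes its speed limit or range.

## Robot

A 6-joint arm with a two-finger parallel gripper is mounted at the origin on the work surface. World frame = base frame: x ahead of the robot, y to its left, z up, the work surface at z = 0. Lengths are in m, angles in rad, forces in N, time in s.
With the tool pointing down it reaches from about 0.325 to 0.875 m from the base axis. Payload 4.4 kg.
Tool frame: the origin (TCP) lies midway between the tips of the shut fingers; the grasp point (between the pads) lies 19 mm behind it; z points along the fingers, y is the direction in which the jaws open and shut (so a half turn about z gives the same grasp; the last joint's range is limited). The gripper opens to 85 mm and grips with 20 to 120 N. Pads are 22 mm wide; open, the fingers measure 114 mm over their backs; the gripper's body (76 mm by 85 mm) begins 54 mm behind the grasp point. The pads swing forward as they close: fully open they stand 13 mm farther back than shut.
Start: joints at [1.188, 0.207, 1.542, -0, 1.393, -0.15], TCP at [0.133, 0.559, 0.231] pointing down, gripper open.
Joint ranges: [-2.73, 2.73], [-0.86, 2.22], [0.23, 2.46], [-1.11, 4.25], [0.08, 2.63], [-2.82, 2.82]. Speed limits (rad/s): [2.79, 2.79, 3.14, 3.14, 3.14, 3.14].

## Interface

Orientations are given as a unit quaternion [x, y, z, w].
In Python, from plant import env gives the robot as it stands.
- The arm moves only by the tool play_rows, never from a script. Its argument "targets" is a list that holds one entry, the list of rows, each a list of 5 numbers: the finger opening in mm, from 0 to 85.4, then the shift along the world's x, y, z in mm, then the turn about the world's z in degrees. In form: [[[fingers, dx, dy, dz, roll], ...]]. A call has 1 to 8 rows; each row shifts and turns the commanded pose from where the row before left it; what a row does not reach is not made up. A row lasts 1/12 s, in which the tool goes at most 41.7 mm and 7.16 degrees, less where a joint would pass 70% of its speed; a pose out of reach is approached as far as the arm can. A call is refused whole if a number of a shift passes 41.7 or a number of a turn 7.16, either way. A call with a gripper value outside its range is refused whole. The fingers move at their own pace and stop on an object; "newtons" is the grip in N (left out, the last holds). Time passes only in rows, so rows that do not move let the fingers close. It gives the time, the measured TCP pose, the force and the opening at its end, in the units of the state.
- env.get_obs(): the state, without advancing time (a new reading comes with each control period).
- env.capture(name): name is "side" or "top" or "wrist"; returns the picture (400x640x3 uint8, red, green, blue); there is no depth.
- env.camera_params(name): a dict with "mtx" (3x3 intrinsics, pixels), "camera_from_world" (4x4, takes a point from world to camera coordinates); the wrist camera has in their place "T_tool_cam" (4x4, takes a point from camera to tool coordinates, whose origin is the TCP and whose axes are the flange's). Camera axes: x right, y down, z forward; pixel columns grow to the right and rows downward; lengths in m; the calibration is good to about 2 mm. A picture is of the moment at which its call begins: read the wrist's pose just before it. camera_params takes no time and is no camera call.
- env.hand_in(): hands the job in, once; it reports no verdict.
The state is a dict: "time_s": time; "qpos": joint angles; "joint_vel": joint speeds; "joint_efforts": joint torques, N m; "tcp_pos": TCP position; "tcp_rot": TCP orientation; "ft_force": force on the tool from outside, world axes, zero at the start; "ft_torque": the same for the moment, N m; "gripper_width": opening from 0.0 (shut) to 1.0 (fully open).
Only numpy, scipy, OpenCV 4.12 (cv2) and the standard library are available. Lean on these libraries where they do the work, as an engineer would, in place of code of your own. Each camera call takes 0.05 s, during which the arm holds its last target. There are 200 camera calls.

## Working session

There is one attempt and no reset: what is moved stays moved. The work goes in short steps, Python scripts to look and compute and a tool call to move; the robot and the scene stay as the last step left them, time stands still between calls to the robot, and variables do not carry over. Pictures are saved under pics/ and viewed, about 8 in all and at most 12, crops included, and the job is handed in when it is done.

Besides the shell and the picture viewer there is one more tool, called after "Emit:" by a JSON object that holds its "op" and its "data", one argument or row to a line. play_rows: Moves the arm, as the interface text tells. Its arguments: {"type":"object","properties":{"targets":{"type":"array"},"newtons":{"type":"number"}},"required":["targets"]}

```bash
mkdir -p pics; cat > h.py <<'E'
import numpy as np, cv2
from scipy.spatial.transform import Rotation as R
from plant import env
def cam(name):
    p=env.camera_params(name); K=np.array(p["mtx"])
    if name=="wrist":
        o=env.get_obs(); T=np.eye(4); T[:3,:3]=R.from_quat(o["tcp_rot"]).as_matrix(); T[:3,3]=o["tcp_pos"]
        return K,np.linalg.inv(T@np.array(p["T_tool_cam"]))
    return K,np.array(p["camera_from_world"])
def snap(name,f):
    K,C=cam(name); im=env.capture(name)[:,:,::-1].copy(); cv2.imwrite(f"pics/{f}.png",im); np.savez(f"pics/{f}.npz",K=K,C=C); return im
def px2w(f,pts,z):
    d=np.load(f"pics/{f}.npz");K,C=d["K"],d["C"];Ci=np.linalg.inv(C);out=[]
    for u,v in pts:
        r=Ci[:3,:3]@np.linalg.solve(K,[u,v,1]);o=Ci[:3,3];out.append(o+r*(z-o[2])/r[2])
    return np.array(out)
def w2px(f,P):
    d=np.load(f"pics/{f}.npz");P=np.atleast_2d(P);c=(d["C"][:3,:3]@P.T).T+d["C"][:3,3];q=(d["K"]@c.T).T;return q[:,:2]/q[:,2:]
E
python3 - <<'E'
from h import *
snap("top","top0"); snap("side","side0")
o=env.get_obs(); print({k:np.round(v,3) for k,v in o.items()})
for n in("top","side"):
    K,C=cam(n); print(n,K[0,0],np.linalg.inv(C)[:3].round(3))
E
```

```text
{'time_s': np.float64(0.1), 'qpos': array([ 1.188,  0.207,  1.543,  0.   ,  1.394, -0.151]), 'joint_vel': array([-0.   , -0.003, -0.005,  0.   ,  0.003,  0.   ]), 'joint_efforts': array([-1.0000e-03, -3.8409e+01, -2.9255e+01, -0.0000e+00,  5.0000e-03,
        0.0000e+00]), 'tcp_pos': array([0.132, 0.559, 0.23 ]), 'tcp_rot': array([ 0.116,  0.993, -0.001, -0.   ]), 'ft_force': array([-0.343,  0.057, -0.547]), 'ft_torque': array([-0.032, -0.031,  0.036]), 'gripper_width': np.float64(1.001)}
top 473.41691641012744 [[ 2.000e-03 -9.810e-01  1.930e-01  2.700e-01]
 [-1.000e+00  1.000e-03  1.300e-02 -1.000e-02]
 [-1.300e-02 -1.930e-01 -9.810e-01  1.622e+00]]
side 382.14747084583644 [[ 0.842 -0.273  0.465  0.034]
 [-0.538 -0.463  0.704 -0.767]
 [ 0.024 -0.843 -0.537  0.681]]
```

View pics/top0.png

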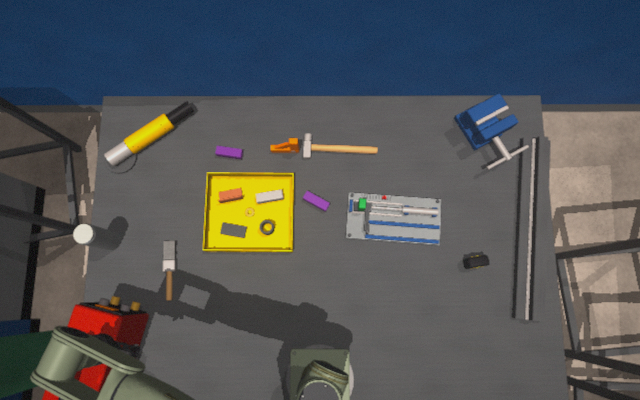

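The overview shows the bin at (250,212) with the bright tube at about (270,197). The jig is at (393,219), the green handle at (362,204) and the red mark at (384,197). I'll enlarge this area.

```bash
python3 - <<'E'
from h import *
im=cv2.imread("pics/top0.png")
a=cv2.resize(im[180:255,340:450],None,fx=7,fy=7,interpolation=cv2.INTER_CUBIC)[:525,:770]
cv2.imwrite("pics/top0j.png",a)
g=cv2.cvtColor(im,cv2.COLOR_BGR2HSV)
# tube blob in bin
m=((g[...,1]<60)&(g[...,2]>120)).astype(np.uint8); m[:, :210]=0; m[:,290:]=0; m[:178]=0; m[248:]=0
n,l,s,c=cv2.connectedComponentsWithStats(m)
for i in range(1,n):
    if s[i,4]>40:
        p=np.argwhere(l==i)[:,::-1].astype(np.float32); r=cv2.minAreaRect(p); print(s[i],c[i],r)
        w=px2w("top0",cv2.boxPoints(r),.035); print(w.round(4), w.mean(0).round(4))
print(px2w("top0",[(362,204)],.085),px2w("top0",[(348,193),(442,197),(440,244),(347,239)],.012).round(4))
E
```

```text
[257 190  26  13 228] [269.18859649 195.95614035] ((269.12750244140625, 195.88926696777344), (8.86305046081543, 25.66230010986328), 79.99201965332031)
[[0.6106 0.2187 0.035 ]
 [0.6262 0.1321 0.035 ]
 [0.5956 0.1263 0.035 ]
 [0.5801 0.2126 0.035 ]] [0.6032 0.1724 0.035 ]
[[ 0.56506473 -0.14092755  0.085     ]] [[ 0.618  -0.0992  0.012 ]
 [ 0.6036 -0.424   0.012 ]
 [ 0.4407 -0.4093  0.012 ]
 [ 0.4576 -0.094   0.012 ]]
```

View pics/top0j.png

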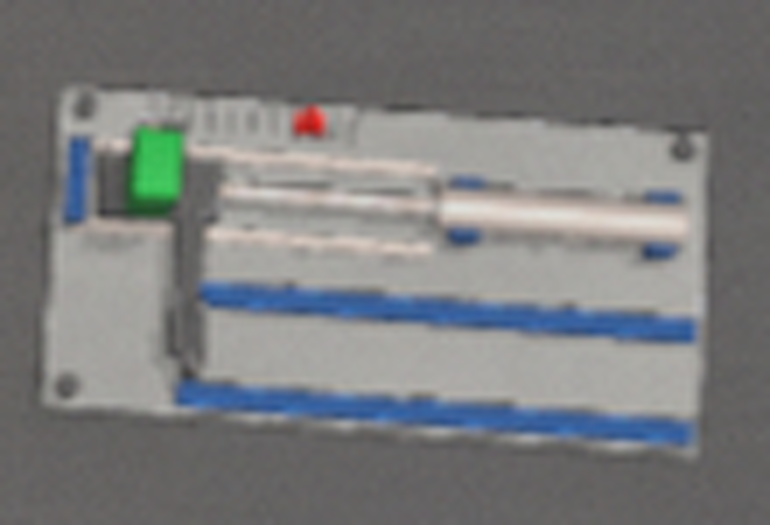

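The enlarged crop shows the jig's plate corners at crop (63,88), (708,132), (697,455) and (43,405). The green handle top is at about (155,165), the red mark at (310,122), and the pusher arm is home at x≈187. I'll fit the jig pose and work out the moves.

```bash
cat >> h.py <<'E'
def fit2d(J,W):
    J=np.array(J,float);W=np.array(W)[:,:2];j,w=J-J.mean(0),W-W.mean(0)
    a=np.arctan2((j[:,0]*w[:,1]-j[:,1]*w[:,0]).sum(),(j*w).sum());c,s=np.cos(a),np.sin(a);Rm=np.array([[c,-s],[s,c]])
    t=W.mean(0)-Rm@J.mean(0);return a,t,Rm,(W-(J@Rm.T+t))
E
python3 - <<'E'
from h import *
f=lambda P:[((x+.5)/7-.5+340,(y+.5)/7-.5+180) for x,y in P]
W=px2w("top0",f([(63,88),(708,132),(697,455),(43,405)]),.012)
a,t,Rm,e=fit2d([(.095,.16),(.095,-.16),(-.065,-.16),(-.065,.16)],W)
print(np.degrees(a),t,e.round(4))
for n,p in dict(handle=(.045,.115),pusher=(-.03,.085),tubegoal=(-.03,.025)).items(): print(n,(Rm@p+t).round(4))
print("handle seen",px2w("top0",f([(157,158)]),.085), "mark",[ (Rm.T@(px2w("top0",f([(310,q)]),z)[0,:2]-t)).round(4) for q,z in((107,.032),(135,.012))])
o=env.get_obs();T=R.from_quat(o["tcp_rot"]).as_matrix();print(T.round(3)); print(np.array(env.camera_params("wrist")["T_tool_cam"]).round(3),env.camera_params("wrist")["mtx"])
E
```

```text
-4.249622290391117 [ 0.51537157 -0.2530198 ] [[-0.0009 -0.0007]
 [ 0.0003  0.0003]
 [ 0.0001  0.0015]
 [ 0.0005 -0.0011]]
handle [ 0.5688 -0.1417]
pusher [ 0.4918 -0.166 ]
tubegoal [ 0.4873 -0.2259]
handle seen [[ 0.57131191 -0.14103138  0.085     ]] mark [array([0.0891, 0.039 ]), array([0.0793, 0.036 ])]
[[-0.973  0.231 -0.001]
 [ 0.231  0.973 -0.002]
 [ 0.    -0.002 -1.   ]]
[[ 0.    -0.96  -0.279  0.071]
 [ 1.    -0.     0.     0.001]
 [-0.    -0.279  0.96  -0.143]
 [ 0.     0.     0.     1.   ]] [[344.83308915   0.         317.31361492]
 [  0.         344.83308915 196.62621162]
 [  0.           0.           1.        ]]
```

The jig fit is good, with residuals under 1.6 mm and yaw −4.25°. The seen handle position agrees with the model to about 3 mm. The mark is at jig y ≈ 37 mm, so the pull is about 78 mm. The tube is at about (0.603, 0.172) with yaw about 10°. Next I'll move above it and check from near.

Emit:
{"op": "play_rows", "data": {
  "targets": [
    [[60,28,-23,0,-4.2],[60,28,-23,0,-4.2],[60,28,-23,0,-4.2],[60,28,-23,0,-4.2],[60,28,-23,0,-4.2],[60,28,-23,0,-4.2],[60,28,-23,0,-4.2],[60,28,-23,0,-4.2]]
  ]
}}

```text
time_s: 0.77
tcp_pos: [0.3574, 0.374, 0.2309]
tcp_rot: [0.4, 0.917, -0.0, -0.0]
ft_force: [0.9, 0.7, -0.9]
gripper_width: 0.7
```

Emit:
{"op": "play_rows", "data": {
  "targets": [
    [[60,28,-23,0,-4.2],[60,28,-23,0,-4.2],[60,28,-23,0,-4.2],[60,28,-23,0,-4.2],[60,28,-23,0,-4.2],[60,28,-23,0,-4.2],[60,20,-18,0,-4.2],[60,0,0,0,0]]
  ]
}}

```text
time_s: 1.43
tcp_pos: [0.5481, 0.2154, 0.2306]
tcp_rot: [0.621, 0.784, -0.0, 0.001]
ft_force: [0.2, -0.4, 0.6]
gripper_width: 0.697
```

```bash
python3 - <<'E'
from h import *
snap("wrist","w1")
o=env.get_obs();T=R.from_quat(o["tcp_rot"]).as_matrix();print(o["time_s"],o["tcp_pos"],T[:,1],T[:,2],o["gripper_width"])
print(w2px("w1",[[.603,.172,.035]]))
E
```

```text
1.4833 [0.54609072 0.21726881 0.23043575] [ 0.97265352  0.23225837 -0.00108927] [-1.00184732e-03 -4.94344446e-04 -9.99999376e-01] 0.7022919699070354
[[358.43977388 222.38171711]]
```

View pics/w1.png

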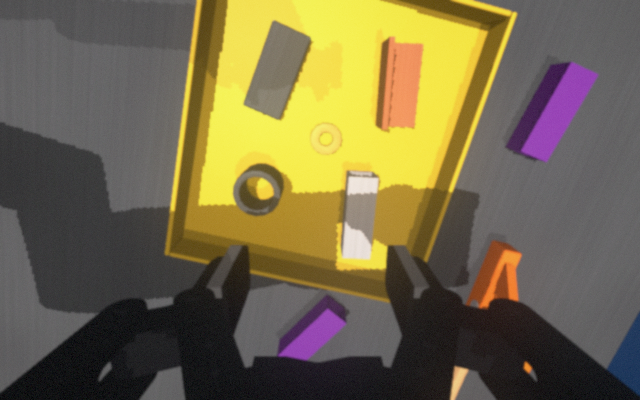

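The wrist view shows the bright tube's top face with corners at (348,179), (378,179), (374,259) and (342,259). Nothing crowds it, and its hollow end is visible at the top.

```bash
python3 - <<'E'
from h import *
W=px2w("w1",[(348,179),(378,179),(374,259),(342,259)],.035);print(W.round(4))
a,t,_,e=fit2d([(-.015,.045),(.015,.045),(.015,-.045),(-.015,-.045)],W);print(np.degrees(a),t,e.round(4))
o=env.get_obs();T=R.from_quat(o["tcp_rot"]).as_matrix();print("move",1e3*(t-o["tcp_pos"][:2]),"turn",np.degrees(a)-np.degrees(np.arctan2(T[1,1],T[0,1])))
E
```

```text
[[0.5806 0.2145 0.035 ]
 [0.61   0.2214 0.035 ]
 [0.6303 0.1352 0.035 ]
 [0.5967 0.1273 0.035 ]]
12.02231850410675 [0.60442446 0.1746133 ] [[ 0.0002 -0.001 ]
 [ 0.0003 -0.0003]
 [ 0.0019  0.0015]
 [-0.0024 -0.0001]]
move [ 58.33373558 -42.65551812] turn -1.4077573185090682
```

Emit:
{"op": "play_rows", "data": {
  "targets": [
    [[60,20,-15,0,-1.4],[60,20,-15,-20,0],[60,18,-13,-30,0],[60,0,0,-36,0],[60,0,0,-36,0],[60,0,0,-30,0],[60,0,0,-14,0],[60,0,0,0,0]]
  ]
}}

```text
time_s: 2.15
tcp_pos: [0.5979, 0.1768, 0.0603]
tcp_rot: [0.627, 0.779, -0.004, -0.004]
ft_force: [-0.5, -0.6, -0.1]
gripper_width: 0.702
```

```bash
python3 - <<'E'
from h import *
snap("wrist","w2")
o=env.get_obs();T=R.from_quat(o["tcp_rot"]).as_matrix();print(o["time_s"],o["tcp_pos"],np.degrees(np.arctan2(T[1,1],T[0,1])))
E
```

```text
2.2 [0.60046675 0.17703172 0.06342722] 12.338216997633422
```

View pics/w2.png

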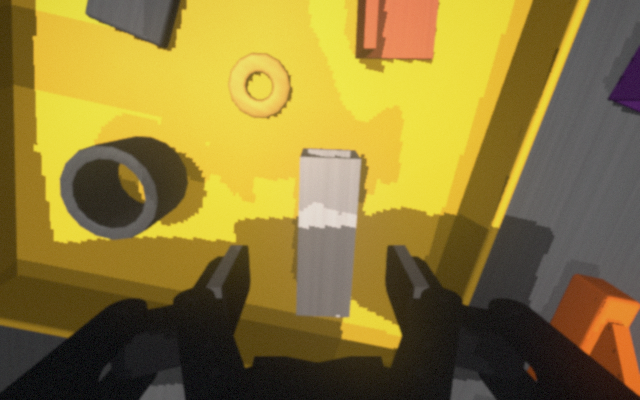

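The tube lies between the open jaws: top face corners (299,157), (361,158), (351,317) and (296,316), with the pads at columns 230 and 405. I'll refine its centre.

```bash
python3 - <<'E'
from h import *
W=px2w("w2",[(300,157),(361,158),(351,317),(296,316)],.035)
a,t,_,e=fit2d([(-.015,.045),(.015,.045),(.015,-.045),(-.015,-.045)],W);print(np.degrees(a),t,e.round(4))
o=env.get_obs();print(o["tcp_pos"],"move",1e3*(t-o["tcp_pos"][:2]))
E
```

```text
10.565254400035233 [0.60318337 0.17580746] [[ 0.0001 -0.    ]
 [-0.      0.0004]
 [ 0.0004  0.0002]
 [-0.0005 -0.0005]]
[0.60046675 0.17703172 0.06342722] move [ 2.71662209 -1.22425384]
```

Emit:
{"op": "play_rows", "data": {
  "targets": [
    [[60,0,1,-20,-1.5],[60,0,0,-20,0],[60,0,0,-8,0],[60,0,0,0,0],[60,0,0,0,0]]
  ]
}}

```text
time_s: 2.62
tcp_pos: [0.6037, 0.178, 0.0189]
tcp_rot: [0.637, 0.77, 0.001, 0.001]
ft_force: [-0.3, -0.6, 0.3]
gripper_width: 0.703
```

Emit:
{"op": "play_rows", "data": {
  "targets": [
    [[60,-0.5,-2,-5,0],[60,0,0,0,0],[0,0,0,0,0],[0,0,0,0,0],[0,0,0,0,0],[0,0,0,0,0],[0,0,0,0,0],[0,0,0,0,0]]
  ],
  "newtons": 50
}}

```text
time_s: 3.28
tcp_pos: [0.603, 0.1756, 0.0131]
tcp_rot: [0.638, 0.77, 0.001, 0.001]
ft_force: [0.6, -0.0, 4.4]
gripper_width: 0.337
```

Emit:
{"op": "play_rows", "data": {
  "targets": [
    [[0,0,0,0,0],[0,0,0,10,0],[0,0,0,20,0],[0,0,0,30,0],[0,0,0,30,0],[0,0,0,30,0],[0,0,0,0,0],[0,0,0,0,0]]
  ]
}}

```text
time_s: 3.95
tcp_pos: [0.6034, 0.1757, 0.1347]
tcp_rot: [0.638, 0.77, 0.002, 0.001]
ft_force: [-0.6, -0.1, -1.5]
gripper_width: 0.345
```

Emit:
{"op": "play_rows", "data": {
  "targets": [
    [[0,-4,-14,0,-2],[0,-8,-28,0,-2],[0,-9,-30,0,-2],[0,-9,-30,0,-2],[0,-9,-30,0,-2],[0,-9,-30,0,-2],[0,-9,-30,0,-2],[0,-9,-30,0,-1]]
  ]
}}

```text
time_s: 4.62
tcp_pos: [0.5327, -0.0478, 0.1294]
tcp_rot: [0.734, 0.679, -0.002, -0.003]
ft_force: [1.6, 0.1, -1.2]
gripper_width: 0.341
```

Emit:
{"op": "play_rows", "data": {
  "targets": [
    [[0,-9,-30,0,0],[0,-9,-30,0,0],[0,-9,-30,0,0],[0,-9,-30,0,0],[0,-8,-28,0,0],[0,-6,-20,0,0],[0,-3,-10,0,0],[0,0,0,0,0]]
  ]
}}

```text
time_s: 5.28
tcp_pos: [0.4808, -0.2258, 0.1303]
tcp_rot: [0.734, 0.679, -0.001, -0.002]
ft_force: [-0.3, -0.4, -0.5]
gripper_width: 0.344
```

```bash
python3 - <<'E'
from h import *
snap("wrist","w3")
o=env.get_obs();T=R.from_quat(o["tcp_rot"]).as_matrix();print(o["time_s"],o["tcp_pos"],np.degrees(np.arctan2(T[1,1],T[0,1])))
a=np.radians(-4.25);Rm=np.array([[np.cos(a),-np.sin(a)],[np.sin(a),np.cos(a)]]);t=np.array([.51537,-.25302])
for x,y,z in[(.045,.115,.085),(-.03,.085,.042),(-.011,.095,.02),(-.049,.095,.02),(.095,.16,.012),(-.065,.16,.012)]: print((x,y,z),w2px("w3",[*(Rm@[x,y]+t),z]).round(0))
E
```

```text
5.3333 [ 0.48150004 -0.22435368  0.13056967] -4.403502677832094
(0.045, 0.115, 0.085) [[478.  58.]]
(-0.03, 0.085, 0.042) [[327. 115.]]
(-0.011, 0.095, 0.02) [[354.  99.]]
(-0.049, 0.095, 0.02) [[300.  99.]]
(0.095, 0.16, 0.012) [[512.  -2.]]
(-0.065, 0.16, 0.012) [[275.  -1.]]
```

View pics/w3.png

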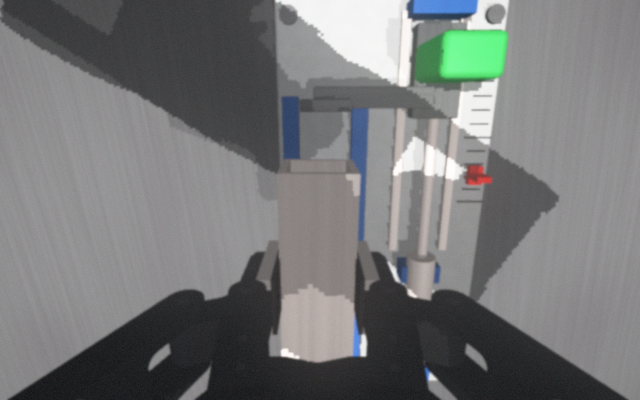

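This view matches the fit. The channel's inner rail edges are at (299,97) and (352,108), against 300 and 354 predicted. The tube's top far edge runs (279,173)–(360,172), and the red mark is near (475,175). I'll compare the tube and channel directly in this picture, so calibration error cancels.

```bash
python3 - <<'E'
from h import *
o=env.get_obs()
a=np.radians(-4.25);Rm=np.array([[np.cos(a),-np.sin(a)],[np.sin(a),np.cos(a)]]);t=np.array([.51537,-.25302])
J=lambda p,z:((px2w("w3",p,z)[:,:2]-t)@Rm*1e3).round(1)
print("rails",J([(299,99),(299,130),(351.5,110),(351.5,140)],.02).tolist())
zt=o["tcp_pos"][2]+.0219
print("tube top",J([(279,173),(360,172)],zt).tolist(),"tcp",((o["tcp_pos"][:2]-t)@Rm*1e3).round(1))
print("handle top",J([(441,31),(505,31),(503,78),(440,78)],.085).tolist())
print("mark base",J([(467,166),(481,167),(468,184),(481,184)],.013).tolist(),"tip",J([(490,180)],.032).tolist())
print("plate top",J([(277,2)],.012).tolist())
E
python3 -c "
import cv2;a=cv2.imread('pics/w3.png');cv2.imwrite('pics/w3m.png',cv2.resize(a[80:210,400:520],None,fx=4.6,fy=4.6,interpolation=2))"
```

```text
rails [[-49.6, 95.0], [-50.0, 73.4], [-12.4, 87.3], [-11.9, 66.1]]
tube top [[-50.0, 70.2], [-21.2, 70.5]] tcp [-35.9  26.1]
handle top [[25.2, 127.6], [57.0, 127.4], [59.2, 105.3], [26.8, 105.4]]
mark base [[77.5, 45.2], [88.2, 44.4], [79.9, 31.1], [89.9, 31.0]] tip [[86.8, 38.7]]
plate top [[-63.8, 158.3]]
```

View pics/w3m.png

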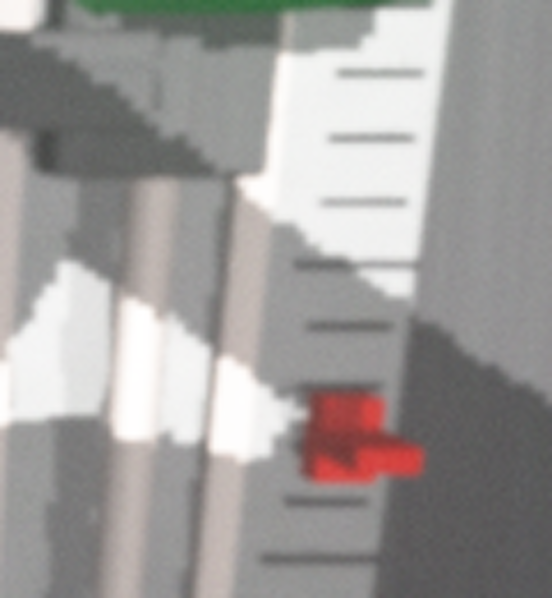

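Emit:
{"op": "play_rows", "data": {
  "targets": [
    [[0,5,0,-10,0],[0,0,0,-20,0],[0,0,0,-25,0],[0,0,0,-20,0],[0,0,0,-10,0],[0,0,0,0,0],[0,0,0,0,0],[0,0,0,0,0]]
  ]
}}

```text
time_s: 6.0
tcp_pos: [0.4894, -0.2245, 0.0483]
tcp_rot: [0.732, 0.681, 0.0, 0.001]
ft_force: [-0.1, 0.2, -0.9]
gripper_width: 0.336
```

```bash
python3 - <<'E'
from h import *
o=env.get_obs()
a=np.radians(-4.25);Rm=np.array([[np.cos(a),-np.sin(a)],[np.sin(a),np.cos(a)]]);t=np.array([.51537,-.25302])
print(o["tcp_pos"],((o["tcp_pos"][:2]-t)@Rm*1e3).round(1))
snap("wrist","w4")
E
```

```text
[ 0.48938447 -0.22451893  0.04825636] [-28.   26.5]
```

View pics/w4.png

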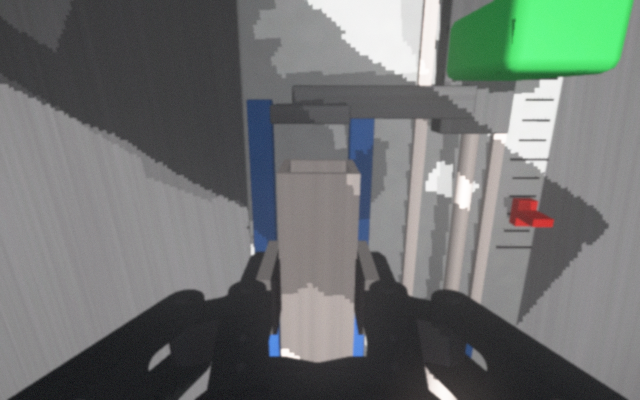

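The tube is above the channel. The inner rail edges are at about (272,130) and (350,130), the tube's far top edge is (278,173)–(360,173), and the gap to the pusher is visible. I'll compute the lateral offset.

```bash
python3 - <<'E'
from h import *
a=np.radians(-4.25);Rm=np.array([[np.cos(a),-np.sin(a)],[np.sin(a),np.cos(a)]]);t=np.array([.51537,-.25302])
J=lambda p,z:((px2w("w4",p,z)[:,:2]-t)@Rm*1e3).round(1)
print("rails",J([(272,130),(275,220),(350,130),(350.5,160)],.02).tolist())
print("tube top",J([(278,173),(360,173)],.0483+.0219).tolist(),"end low",J([(291,160),(348,160)],.0483-.006).tolist())
E
```

```text
rails [[-50.2, 82.6], [-50.3, 35.9], [-12.2, 82.6], [-11.5, 67.8]]
tube top [[-42.3, 72.1], [-13.0, 72.1]] end low [[-39.6, 71.8], [-14.8, 71.8]]
```

Emit:
{"op": "play_rows", "data": {
  "targets": [
    [[0,-3.3,0,0,0],[0,0,0,-7,0],[0,0,0,0,0],[0,0,0,-6,0],[0,0,0,0,0],[0,0,0,-6,0],[0,0,0,-4,0],[0,0,0,0,0]]
  ]
}}

```text
time_s: 6.72
tcp_pos: [0.484, -0.224, 0.023]
tcp_rot: [0.733, 0.68, -0.0, -0.001]
ft_force: [-0.6, 0.2, -1.5]
gripper_width: 0.341
```

Emit:
{"op": "play_rows", "data": {
  "targets": [
    [[0,1.5,0,0,0],[0,0,0,0,0],[0,0,0,0,0],[0,0,0,0,0]]
  ]
}}

```text
time_s: 7.05
tcp_pos: [0.4866, -0.2246, 0.0245]
tcp_rot: [0.733, 0.68, 0.0, 0.0]
ft_force: [-0.2, 0.0, -2.0]
gripper_width: 0.339
```

Emit:
{"op": "play_rows", "data": {
  "targets": [
    [[0,0,0,-2,0],[0,0,0,-1,0],[0,0,0,0,0],[0,0,0,-1,0],[0,0,0,0,0],[0,0,0,0,0]]
  ]
}}

```text
time_s: 7.55
tcp_pos: [0.4863, -0.2245, 0.0202]
tcp_rot: [0.733, 0.68, -0.0, -0.0]
ft_force: [0.7, 0.5, -0.8]
gripper_width: 0.339
```

Emit:
{"op": "play_rows", "data": {
  "targets": [
    [[0,0,0,-1,0],[0,0,0,0,0],[0,0,0,0,0]]
  ]
}}

```text
time_s: 7.8
tcp_pos: [0.4865, -0.2246, 0.0201]
tcp_rot: [0.733, 0.681, -0.0, -0.0]
ft_force: [-2.4, 1.1, 5.3]
gripper_width: 0.342
```

Emit:
{"op": "play_rows", "data": {
  "targets": [
    [[35,0,0,0,0],[42,0,0,0,0],[50,0,0,0,0],[50,0,0,0,0],[50,0,0,10,0],[50,0,0,25,0],[50,0,0,30,0],[50,0,0,25,0]]
  ]
}}

```text
time_s: 8.47
tcp_pos: [0.4865, -0.2246, 0.1111]
tcp_rot: [0.733, 0.68, 0.0, 0.0]
ft_force: [0.9, -0.4, 0.2]
gripper_width: 0.584
```

Emit:
{"op": "play_rows", "data": {
  "targets": [
    [[60,0,0,30,0],[60,15,15,20,0],[60,25,20,0,0],[60,25,20,0,0],[60,16,15,0,0],[60,0,0,0,0],[60,0,0,0,0],[60,0,0,0,0]]
  ]
}}

```text
time_s: 9.13
tcp_pos: [0.5668, -0.1547, 0.1593]
tcp_rot: [0.733, 0.681, -0.0, -0.0]
ft_force: [0.3, -0.3, 0.2]
gripper_width: 0.704
```

```bash
python3 - <<'E'
from h import *
o=env.get_obs()
a=np.radians(-4.25);Rm=np.array([[np.cos(a),-np.sin(a)],[np.sin(a),np.cos(a)]]);t=np.array([.51537,-.25302])
print(o["tcp_pos"],((o["tcp_pos"][:2]-t)@Rm*1e3).round(1))
w=snap("wrist","w5"); b=snap("top","top5")[180:255,340:450]
b=cv2.resize(b,(640,436),interpolation=2)
cv2.imwrite("pics/c5.png",cv2.resize(np.vstack([w,b]),None,fx=.7,fy=.7))
cv2.imwrite("pics/c5.png",np.hstack([cv2.resize(w,(400,250)),cv2.resize(b,(400,250))]))
E
```

```text
[ 0.56677352 -0.15470608  0.15933372] [ 44.  101.9]
```

View pics/w5.png

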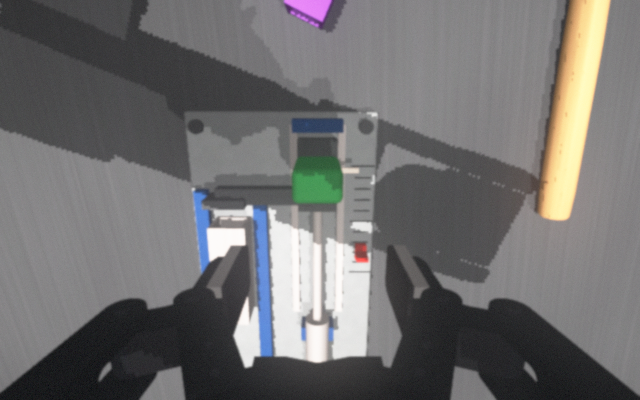

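The tube lies in the channel just in front of the pusher and the slide is home. The handle top face spans about (293,172) to (342,203), centred between the jaws, and the white pointer is at (350,170).

```bash
python3 - <<'E'
from h import *
a=np.radians(-4.25);Rm=np.array([[np.cos(a),-np.sin(a)],[np.sin(a),np.cos(a)]]);t=np.array([.51537,-.25302])
J=lambda p,z:((px2w("w5",p,z)[:,:2]-t)@Rm*1e3).round(1).tolist()
print("handle",J([(293,171),(342,171),(342,203),(293,203)],.085),"pointer",J([(355,170)],.031),"mark",J([(361,242),(361,262)],.012))
print("plate",J([(186,112),(377,112)],.012),"tube top",J([(208,229),(248,229)],.042))
o=env.get_obs();print("move to handle", (Rm@[.044,.115]+t-o["tcp_pos"][:2])*1e3)
E
```

```text
handle [[28.3, 127.8], [59.7, 127.8], [60.1, 106.4], [27.9, 106.3]] pointer [[74.0, 117.2]] mark [[83.7, 46.6], [84.4, 26.5]]
plate [[-63.4, 161.5], [92.6, 161.6]] tube top [[-44.3, 71.0], [-12.0, 71.0]]
move to handle [ 1.29231404 13.62435991]
```

Emit:
{"op": "play_rows", "data": {
  "targets": [
    [[60,1,14,0,0],[60,0,0,-20,0],[60,0,0,-30,0],[60,0,0,-30,0],[60,0,0,-20,0],[60,0,0,-7,0],[60,0,0,0,0],[60,0,0,0,0]]
  ]
}}

```text
time_s: 9.9
tcp_pos: [0.5686, -0.1406, 0.0529]
tcp_rot: [0.733, 0.68, 0.0, 0.0]
ft_force: [-0.8, -0.6, 0.5]
gripper_width: 0.702
```

Emit:
{"op": "play_rows", "data": {
  "targets": [
    [[40,0,0,0,0],[30,0,0,0,0],[0,0,0,0,0],[0,0,0,0,0],[0,0,0,0,0],[0,0,0,0,0],[0,0,0,0,0],[0,0,0,0,0]]
  ],
  "newtons": 60
}}

```text
time_s: 10.57
tcp_pos: [0.5675, -0.1409, 0.0545]
tcp_rot: [0.733, 0.681, -0.001, -0.0]
ft_force: [-6.4, -0.1, 7.9]
gripper_width: 0.388
```

Emit:
{"op": "play_rows", "data": {
  "targets": [
    [[0,-0.05,-0.5,0,0],[0,-0.1,-1.5,0,0],[0,-0.15,-2,0,0],[0,-0.15,-2,0,0],[0,-0.15,-2,0,0],[0,-0.15,-2,0,0],[0,-0.15,-2,0,0],[0,-0.15,-2,0,0]]
  ]
}}

```text
time_s: 11.23
tcp_pos: [0.5666, -0.153, 0.0545]
tcp_rot: [0.733, 0.681, 0.0, -0.001]
ft_force: [-5.1, 5.3, 8.0]
gripper_width: 0.39
```

Emit:
{"op": "play_rows", "data": {
  "targets": [
    [[0,-0.15,-2,0,0],[0,-0.15,-2,0,0],[0,-0.15,-2,0,0],[0,-0.15,-2,0,0],[0,-0.15,-2,0,0],[0,-0.15,-2,0,0],[0,-0.15,-2,0,0],[0,-0.15,-2,0,0]]
  ]
}}

```text
time_s: 11.9
tcp_pos: [0.5655, -0.1684, 0.0545]
tcp_rot: [0.733, 0.681, 0.0, -0.002]
ft_force: [-5.3, 7.8, 9.4]
gripper_width: 0.388
```

Emit:
{"op": "play_rows", "data": {
  "targets": [
    [[0,-0.15,-2,0,0],[0,-0.15,-2,0,0],[0,-0.15,-2,0,0],[0,-0.15,-2,0,0],[0,-0.15,-2,0,0],[0,-0.15,-2,0,0],[0,-0.15,-2,0,0],[0,-0.15,-2,0,0]]
  ]
}}

```text
time_s: 12.57
tcp_pos: [0.5643, -0.184, 0.0545]
tcp_rot: [0.733, 0.681, 0.001, -0.002]
ft_force: [-5.5, 9.3, 9.8]
gripper_width: 0.389
```

Emit:
{"op": "play_rows", "data": {
  "targets": [
    [[0,-0.15,-2,0,0],[0,-0.15,-2,0,0],[0,-0.15,-2,0,0],[0,-0.15,-2,0,0],[0,-0.15,-2,0,0],[0,-0.15,-2,0,0],[0,-0.15,-2,0,0],[0,-0.15,-2,0,0]]
  ]
}}

```text
time_s: 13.23
tcp_pos: [0.5631, -0.1996, 0.0545]
tcp_rot: [0.733, 0.681, 0.001, -0.002]
ft_force: [-5.5, 9.7, 10.1]
gripper_width: 0.389
```

Emit:
{"op": "play_rows", "data": {
  "targets": [
    [[0,-0.15,-2,0,0],[0,-0.15,-2,0,0],[0,-0.15,-2,0,0],[0,-0.1,-1,0,0],[0,-0.05,-1,0,0],[0,0,0,0,0],[0,0,0,0,0],[0,0,0,0,0]]
  ]
}}

```text
time_s: 13.9
tcp_pos: [0.5625, -0.2077, 0.0545]
tcp_rot: [0.733, 0.681, 0.001, -0.002]
ft_force: [-6.5, 8.8, 10.2]
gripper_width: 0.393
```

```bash
python3 - <<'E'
from h import *
o=env.get_obs()
a=np.radians(-4.25);Rm=np.array([[np.cos(a),-np.sin(a)],[np.sin(a),np.cos(a)]]);t=np.array([.51537,-.25302])
print(o["tcp_pos"],((o["tcp_pos"][:2]-t)@Rm*1e3).round(1),o["ft_force"])
w=snap("wrist","w6"); b=snap("top","top6"); s=snap("side","side6")
cv2.imwrite("pics/c6.png",np.vstack([w[100:350,120:520],cv2.resize(s,(400,250))]) if 0 else w)
c=w2px("side6",[*(Rm@[.0,.0]+t),.02])[0];print(c)
x,y=int(c[0]),int(c[1]);x0,y0=max(0,min(x-80,480)),max(0,min(y-60,280));print(x0,y0)
cv2.imwrite("pics/s6.png",np.vstack([cv2.resize(s[y0:y0+120,x0:x0+160],None,fx=2.5,fy=2.5,interpolation=2),cv2.resize(b[180:255,340:460],(400,250),interpolation=2)]))
E
```

```text
[ 0.56250864 -0.20765958  0.05453835] [43.6 48.7] [-6.52393455  8.80045652 10.17292791]
[361.10705236 280.28484472]
281 220
```

View pics/w6.png

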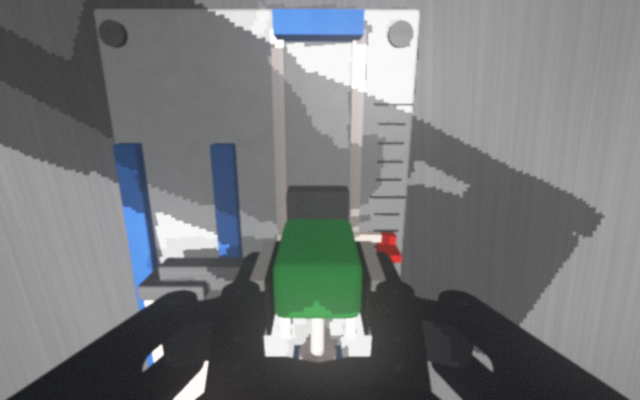

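View pics/s6.png

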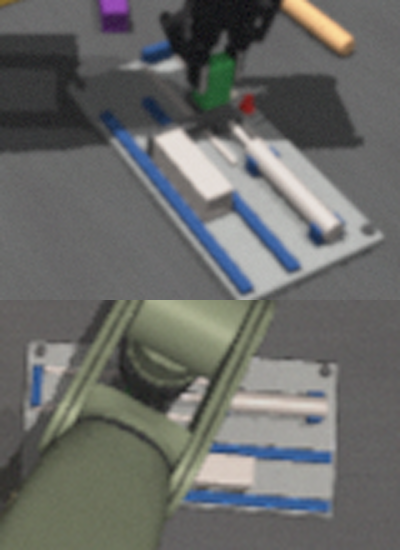

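The pull stands at about 67 mm. The side view shows the tube in the channel against the pusher. The white pointer at wrist (368,238) is still short of the red mark at (388,245). I'll draw it 8 mm more and look closely.

Emit:
{"op": "play_rows", "data": {
  "targets": [
    [[0,-0.1,-1,0,0],[0,-0.1,-2,0,0],[0,-0.15,-2,0,0],[0,-0.15,-2,0,0],[0,-0.1,-1,0,0],[0,0,0,0,0],[0,0,0,0,0],[0,0,0,0,0]]
  ]
}}

```text
time_s: 14.72
tcp_pos: [0.5619, -0.2155, 0.0545]
tcp_rot: [0.733, 0.681, 0.001, -0.002]
ft_force: [-5.5, 9.8, 10.0]
gripper_width: 0.388
```

```bash
python3 - <<'E'
from h import *
o=env.get_obs()
a=np.radians(-4.25);Rm=np.array([[np.cos(a),-np.sin(a)],[np.sin(a),np.cos(a)]]);t=np.array([.51537,-.25302])
print(o["tcp_pos"],((o["tcp_pos"][:2]-t)@Rm*1e3).round(1),o["ft_force"])
w=snap("wrist","w7"); s=snap("side","side7")
def red(im):
    g=im.astype(int); return (g[...,2]>100)&(g[...,1]<70)&(g[...,0]<70)
for f,im in (("w6",cv2.imread("pics/w6.png")),("w7",w)):
    m=red(im)[190:290,360:430]; r=np.argwhere(m); print(f,r.min(0)+[190,360],r.max(0)+[190,360])
for y in (36,38,40): print(y,[w2px("w7",[*(Rm@[.0865,y/1e3]+t),z])[0].round(1).tolist() for z in(.012,.032)])
py=((o["tcp_pos"][:2]-t)@Rm)[1]-.0007
print("pointer pred",w2px("w7",[*(Rm@[.075,py]+t),.031]).round(1))
A=cv2.resize(w[195:275,340:430],(630,560),interpolation=2)
cv2.imwrite("pics/c7.png",A)
E
```

```text
[ 0.56188306 -0.21551818  0.05451015] [43.6 40.8] [-5.4914601   9.84339917  9.95131096]
w6 [232 376] [262 400]
w7 [219 378] [249 402]
36 [[391.9, 235.2], [399.9, 249.9]]
38 [[392.2, 232.0], [400.1, 246.3]]
40 [[392.4, 228.7], [400.4, 242.8]]
pointer pred [[377.9 241.7]]
```

View pics/c7.png

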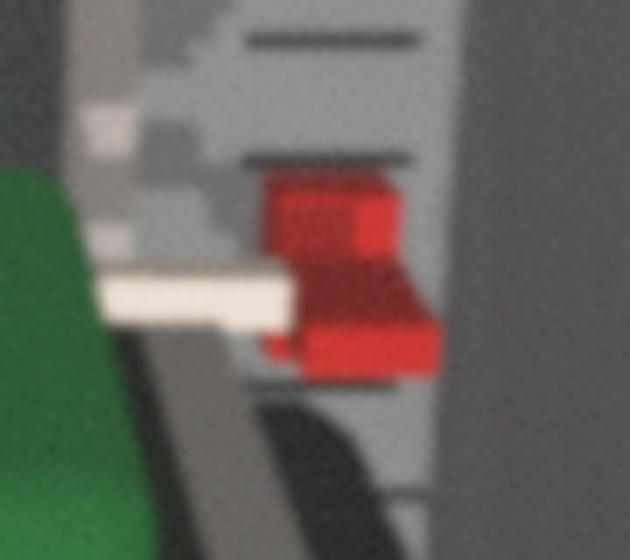

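The close crop shows the pointer tip centred at crop row 302 and the mark's blade top at row 351. At their heights that is about 3.6 mm still to go.

Emit:
{"op": "play_rows", "data": {
  "targets": [
    [[0,-0.1,-1,0,0],[0,-0.1,-1.6,0,0],[0,-0.1,-1,0,0],[0,0,0,0,0],[0,0,0,0,0],[0,0,0,0,0],[0,0,0,0,0]]
  ]
}}

```text
time_s: 15.4
tcp_pos: [0.5616, -0.219, 0.0545]
tcp_rot: [0.733, 0.681, 0.001, -0.002]
ft_force: [-5.4, 11.0, 9.1]
gripper_width: 0.388
```

```bash
python3 - <<'E'
from h import *
o=env.get_obs()
a=np.radians(-4.25);Rm=np.array([[np.cos(a),-np.sin(a)],[np.sin(a),np.cos(a)]]);t=np.array([.51537,-.25302])
print(o["time_s"],((o["tcp_pos"][:2]-t)@Rm*1e3).round(1),o["ft_force"],o["gripper_width"])
w=snap("wrist","w8"); s=snap("side","side8")
A=cv2.resize(w[195:275,340:430],(540,480),interpolation=2)
B=cv2.resize(s[225:325,285:385],(480,480),interpolation=2)[:, 60:310]
cv2.imwrite("pics/c8.png",np.hstack([A,B]))
E
```

```text
15.4 [43.6 37.4] [-5.37154809 10.99724647  9.12418873] 0.38773558140401704
```

View pics/c8.png

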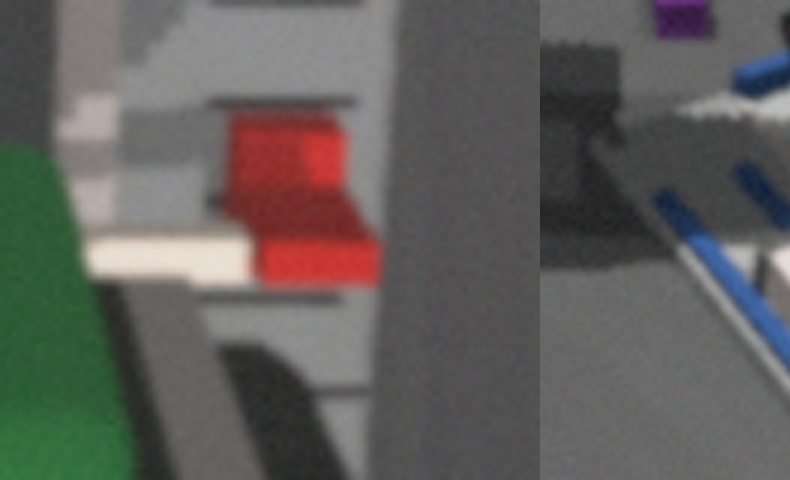

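The pointer (crop rows 236–283) and the blade top (239–287) now coincide to within about 0.5 mm. The handle is still held, so I'll hand in.

```bash
python3 -c "
from plant import env
print(env.hand_in())"
```

```text
the job is handed in; nothing more can be done
None
```

I took the bright square tube from the bin, laid it in the channel about 15 mm in front of the pusher with the slide home, and let go of it. I then drew the slide out slowly by its green handle and handed in at about 15.4 s, still holding the handle with a 60 N grip.

- **Pointer and mark:** in the last close-up the white pointer and the red mark line up to about 0.5 mm. The gripper had travelled about 78 mm, which agrees with where I first measured the mark.
- **Handle hold:** the opening stayed steady at about 33 mm, so the handle had not slipped. The pull force was about 11 N, close to the roughly 10 N expected from the spring. Wrist force readings after each move stayed below about 20 N.
- **Tube against the pusher:** the side view at about 67 mm of pull showed the tube in the channel and against the pusher. I did not check this again after the last 11 mm, because my final side crop missed that spot.
- **Other objects:** no move touched the other offcuts or the tools, but I did not take a final picture of them.

One small disagreement: the wrist camera read the handle and pointer about 2 mm further along the slide than the fitted jig position. I therefore set the final alignment by comparing pointer and mark in the same picture.

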